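# Press the soap dish lid shut

### The job

On the aluminium shelf above the basin stand two lidded steel dishes, both with the lid ajar. With the fingertips, gently press down the lid of the larger, oblong soap dish until it is fully shut, then draw the hand back clear. Do not lift or shove the dish, leave the smaller square dish ajar as it is, and touch nothing else on the shelf (mug, jar, hairbrush, ladle or the shelf itself).

Things in the scene. Friction and masses are not known exactly. Their poses are not given: they have to be found in the camera images.
- soap_dish: The larger dish, loose on the shelf: bare steel, oblong, 80 mm along its x by 110 mm along its y; shut lid's top face 44 mm above the origin. Origin: centre of its underside, on the shelf; z up. Lid hinged along the dish's +x edge (40 mm from the origin), away from the robot; its free edge, at -x, faces the robot. Weighs about 0.3 kg.
- soap_dish_tray (a joint): How far the larger dish has sunk on its soft rubber feet, m: 0 as it stands, at most 0.006. Pressed from above, tray and lid sink straight down together, starting at about 1 to 2 N; 6 mm takes about 10 N, past that it is rigid. It springs back when released.
- soap_dish_lid (a joint): Opening angle of the larger dish's lid, rad: 0 fully shut, positive open (free edge raised). It starts between 0.3 and 0.6. The hinge is stiff and has no spring: the lid stays where it is left, and about 1 N down near the free edge closes it.
- soap_dish_spot (a point): Centre of the dark 20 mm disc on the top face of the larger dish's lid: the place to press. It moves with the lid, 50 mm from the hinge line (free edge: 82 mm), mid-way along the lid's length. With the lid shut it lies 10 mm to the dish's -x of its origin, 44 mm up. The lid is a 3 mm plate, 84 x 114 mm, with a small clip tongue down its free edge.
- small_dish: The smaller dish, loose, to be left alone: same make but square, 64 x 64 mm and 36 mm high when shut; its lid, hinged at its +x edge, is also ajar by 0.3 to 0.6 rad. Origin: centre of its underside.
- small_dish_lid (a joint): Opening angle of the smaller dish's lid, rad; 0 shut. To be left as it is.
- mug: Teal mug, loose, 80 mm high, 72 mm across, handle at its +y. Origin: centre of its underside.
- jar: Small glass jar with a steel cap, loose, 75 mm high, 54 mm across. Origin: centre of its underside.
- shelf: Narrow fixed aluminium shelf, 140 mm along its x by 660 along its y, top face 155 to 190 mm above the work surface, a 13 mm lip along its far (+x) edge. Origin: centre of the top face. Black hairbrush in a spring clip on its +y end, red ladle on a hook on its -y end: both reach 30 to 75 mm past the end, under 30 mm above the top face. Four loose things stand in a row on it, about 150 mm apart, in any order.
- basin: Fixed white basin below the shelf, 360 mm across, 95 mm high, with a 130 mm high tap behind it. Origin: centre of its underside.
There are look-alikes about, which are no part of the job. Leave any blue or pink look-alike of the soap_dish alone.

How it is judged:
By the outcome, as a careful person would: the job done as asked, in the order asked, and still so for the second after the job is handed in, with the robot touching nothing.
It also fails if it takes over 35 s, if anything falls off the work surface, if the arm or the gripper's body presses on something with over 40 N, if the wrist force passes 120 N, or if a joint passes its speed limit or range.

### The arm

A 6-joint arm with a two-finger parallel gripper is mounted at the origin on the work surface. World frame = base frame: x ahead of the robot, y to its left, z up, the work surface at z = 0. Lengths are in m, angles in rad, forces in N, time in s.
With the tool pointing down it reaches from about 0.3 to 0.775 m from the base axis. Payload 14.6 kg.
Tool frame: the origin (TCP) lies at the very end of the fingers, on their centre line; the grasp point (between the pads) lies 19 mm behind it (arm.hold_point_z is the distance from the TCP to the grasp point, in m); z points along the fingers, y is the line along which they close (so a half turn about z gives the same grasp; the last joint's range is limited). The gripper opens to 94 mm and grips with 3 to 60 N. Pads are 16 mm wide; open, the fingers measure 119 mm over their backs; the gripper's body (75 mm by 177 mm) begins 78 mm behind the grasp point.
Start: joints at [-1.325, 0.3, 1.521, -0, 1.321, -0.067], TCP at [0.169, -0.523, 0.205] pointing down, gripper open.
Joint ranges: [-3.03, 3.03], [-0.79, 2.21], [0.23, 2.52], [-1.04, 4.18], [0, 3.07], [-2.55, 2.55]. Speed limits (rad/s): [2.22, 2.22, 2.57, 3.14, 3.14, 3.14].

### API

Orientations are given as a unit quaternion [w, x, y, z].
In Python, from bench import arm gives the robot as it stands. The module is installed in compiled form; this text tells all that it offers.
- The arm moves only by the shell command python3 -m crank 'ROWS' [FORCE]. ROWS is JSON, a list of rows, each an object with "xyz": the shift along the tool's x, y, z in cm, a list of three; "delta_rot": the turn, a rotation vector about the tool's x, y, z in rad, a list of three; "jaw": the opening in per cent of the stroke, from 0 (shut) to 100 (fully open). A call has 1 to 8 rows; each row shifts and turns the commanded pose from where the row before left it, along the tool's axes as they then stand; what a row does not reach is not made up. A row lasts 1/8 s, in which the tool goes at most 62.5 mm and 10.7 degrees, less where a joint would pass 70% of its speed; a pose out of reach is approached as far as the arm can. A call is refused whole if a number of a shift passes 6.25 or a number of a turn 0.188, either way. A call with a gripper value outside its range is refused whole. The fingers move at their own pace and stop on an object; FORCE is the grip in N (left out, the last holds). Time passes only in rows, so rows that do not move let the fingers close. It gives the time, the measured TCP pose, the force, the opening and the grip force at its end, in the units of the state.
- arm.get_obs(): the state, without advancing time (a new reading comes with each control period).
- arm.grab_frame(name): name is "scene" or "top"; returns (picture, depth): 420x560x3 uint8, red, green, blue; 420x560 float32, m along the optical axis (not along the pixel's ray), 0 where there is no reading.
- arm.calibration(name): a dict with "fx", "fy", "cx", "cy" (pixels), "camera_from_world" (4x4, takes a point from world to camera coordinates). Camera axes: x right, y down, z forward; pixel columns grow to the right and rows downward; lengths in m; the calibration is good to about 2 mm. A picture is of the moment at which its call begins. calibration takes no time and is no camera call.
- arm.hand_in(): hands the job in; it is judged then, once.
The state is a dict: "time": time; "joint_positions": joint angles; "joint_vel": joint speeds; "joint_efforts": joint torques, N m; "tool_pos": TCP position; "ee_rot": TCP orientation; "wrist_force": force on the tool from outside, world axes, zero at the start; "ft_torque": the same for the moment, N m; "finger_gap": opening from 0.0 (shut) to 1.0 (fully open); "grip_force": force on a finger pad.
Only numpy, scipy, OpenCV 4.12 (cv2) and the standard library are available. Lean on these libraries where they do the work, as an engineer would, in place of code of your own. Each camera call takes 0.05 s, during which the arm holds its last target. There are 200 camera calls.

## Working session

There is one attempt and no reset: what is moved stays moved. The work goes in short steps, Python scripts to look and compute and a shell command to move; the robot and the scene stay as the last step left them, time stands still between calls to the robot, and variables do not carry over. Pictures are saved under pics/ and viewed, at most 10 in all, crops included, and the job is handed in when it is done.

```bash
mkdir -p pics; cat > h.py <<'E'
import numpy as np,cv2
from bench import arm
def grab(n,f):
    p,d=arm.grab_frame(n); cv2.imwrite(f'pics/{f}.png',p[:,:,::-1]); np.save(f'pics/{f}.npy',d); return p,d
def w(n,d,u,v,r=1):
    c=arm.calibration(n); a=d[v-r:v+r+1,u-r:u+r+1]; z=np.median(a[a>0])
    return (np.linalg.inv(c['camera_from_world'])@[(u-c['cx'])/c['fx']*z,(v-c['cy'])/c['fy']*z,z,1])[:3].round(4)
E
python3 - <<'E'
from h import *
p,_=grab('scene','s0');q,_=grab('top','t0')
print(arm.get_obs())
for n in('scene','top'):print(np.linalg.inv(arm.calibration(n)['camera_from_world']).round(3))
E
```

```text
{'time': 0.1, 'joint_positions': array([-1.32458881e+00,  3.00369130e-01,  1.52147400e+00, -3.31615884e-05,
        1.32069292e+00, -6.65978315e-02]), 'joint_vel': array([ 0.00233719, -0.00147643, -0.00225201,  0.00013943,  0.00080938,
       -0.00123146]), 'joint_efforts': array([ 4.39699750e-05, -5.32644546e+01, -3.53284585e+01,  7.09307310e-02,
        2.34470156e-02, -5.96425139e-05]), 'tool_pos': array([ 0.16918848, -0.5231048 ,  0.20498756]), 'ee_rot': array([-4.68357050e-04,  9.87793264e-01,  1.55769848e-01, -5.83021359e-05]), 'wrist_force': array([-0.31408065, -0.05444612, -0.16825082]), 'ft_torque': array([-0.03611911, -0.00657073, -0.00418264]), 'grip_force': 0.0, 'finger_gap': 1.0012721187676095}
[[ 0.523  0.688 -0.504  0.996]
 [ 0.853 -0.421  0.309 -0.246]
 [ 0.    -0.592 -0.806  0.925]
 [ 0.     0.     0.     1.   ]]
[[ 0.038 -0.978  0.207  0.27 ]
 [-0.999 -0.038  0.005  0.037]
 [ 0.003 -0.207 -0.978  1.361]
 [ 0.     0.     0.     1.   ]]
```

View pics/s0.png

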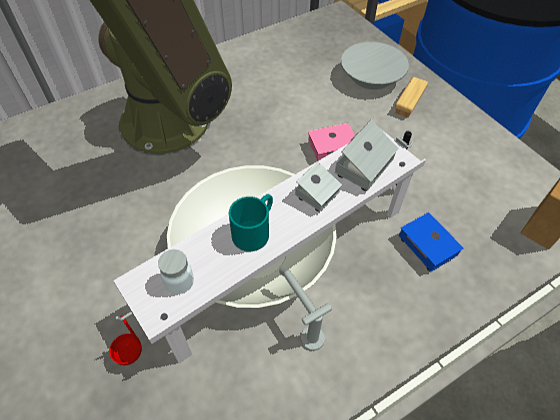

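View pics/t0.png

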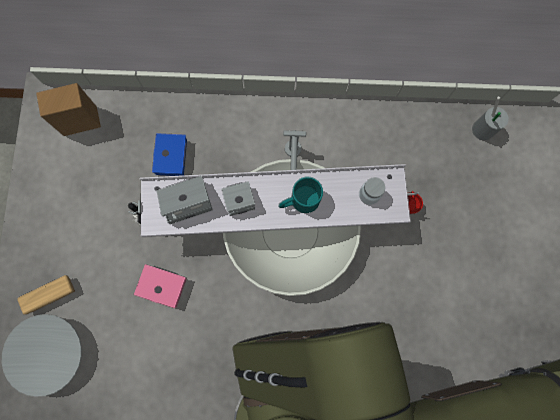

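Candidates, in top-view pixels: the large steel dish on the shelf at (185,200), the small square steel dish at (238,198), the blue look-alike at (170,153) and the pink one at (160,287). I choose the large steel dish, which is at (368,148) in the scene view, and check it in a crop.

```bash
python3 - <<'E'
from h import *
a=cv2.imread('pics/t0.png')[165:235,130:270];b=cv2.imread('pics/s0.png')[110:220,280:430]
a=cv2.resize(a,(560,280),interpolation=2);b=cv2.resize(b,(409,300),interpolation=2)
o=np.zeros((580,560,3),np.uint8);o[:280]=a;o[280:,:409]=b;cv2.imwrite('pics/c0.png',o)
E
```

```text
(no output)
```

View pics/c0.png

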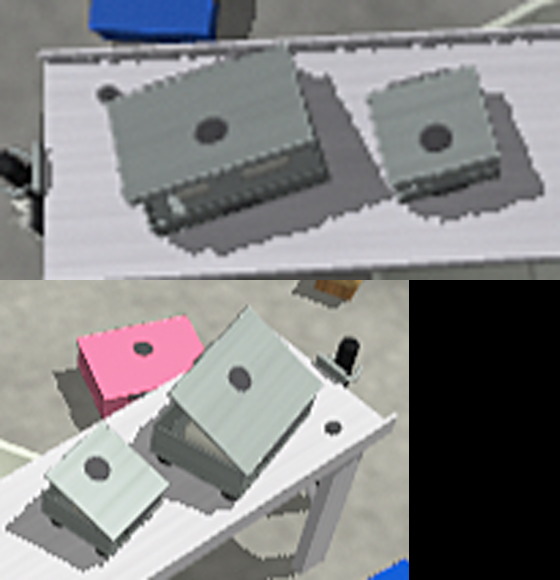

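The crop shows the large lid ajar, with its dark spot at top pixel (182,197), or (368,146) in the scene view. The small dish's spot is at (238,199).

```bash
python3 - <<'E'
from h import *
d=np.load('pics/t0.npy');e=np.load('pics/s0.npy')
print('spot',w('top',d,182,197),w('scene',e,368,146))
for u,v in [(145,228),(220,228),(350,225),(230,220)]:print('shelf',w('top',d,u,v))
for n,dd,P in(('top',d,[(160,195),(163,213),(207,200),(201,181),(182,190),(182,205)]),('scene',e,[(350,148),(371,126),(392,150),(369,174)])):
    for u,v in P:print(n,u,v,w(n,dd,u,v,0))
# lid points
c=arm.calibration('top');poly=np.array([(162,194),(200,181),(206,199),(165,211)],np.int32)
m=np.zeros(d.shape,np.uint8);cv2.fillConvexPoly(m,poly,1)
X=np.array([w('top',d,u,v,0) for v,u in zip(*np.nonzero(m))]);c0=X.mean(0);U,S,V=np.linalg.svd(X-c0);n=V[2]*np.sign(V[2][2])
print(len(X),c0,n,'res',np.abs((X-c0)@n).max(),'tilt',np.arccos(n[2]),'yaw',np.arctan2(-n[1],-n[0]))
c=arm.calibration('scene');poly=np.array([(348,148),(371,127),(392,148),(369,174)],np.int32)
m=np.zeros(d.shape,np.uint8);cv2.fillConvexPoly(m,poly,1)
X=np.array([w('scene',e,u,v,0) for v,u in zip(*np.nonzero(m))]);c0=X.mean(0);U,S,V=np.linalg.svd(X-c0);n=V[2]*np.sign(V[2][2])
print(len(X),c0,n,'res',np.abs((X-c0)@n).max(),'tilt',np.arccos(n[2]),'yaw',np.arctan2(-n[1],-n[0]))
E
```

```text
spot [0.5311 0.2601 0.2323] [0.5316 0.2617 0.23  ]
shelf [0.4659 0.3581 0.1631]
shelf [0.4731 0.175  0.1626]
shelf [ 0.4944 -0.1441  0.155 ]
shelf [0.4933 0.1514 0.1662]
top 160 195 [0.5363 0.3143 0.2221]
top 163 213 [0.4886 0.2979 0.2464]
top 207 200 [0.5229 0.1992 0.247 ]
top 201 181 [0.5747 0.2205 0.22  ]
top 182 190 [0.5505 0.2635 0.2219]
top 182 205 [0.5099 0.2567 0.2423]
scene 350 148 [0.5253 0.219  0.242 ]
scene 371 126 [0.4978 0.2938 0.2414]
scene 392 150 [0.5537 0.3109 0.2108]
scene 369 174 [0.5802 0.2298 0.211 ]
  return _methods._mean(a, axis=axis, dtype=dtype,
  ret = ret.dtype.type(ret / rcount)
Traceback (most recent call last):
numpy.linalg.LinAlgError: SVD did not converge
```

```bash
python3 -m crank '[{"xyz":[0,0,-5],"delta_rot":[0,0,0],"jaw":0},{"xyz":[0,0,-5],"delta_rot":[0,0,0],"jaw":0},{"xyz":[0,0,-5],"delta_rot":[0,0,0],"jaw":0},{"xyz":[3.6,-3.9,0],"delta_rot":[0,0,0],"jaw":0},{"xyz":[3.6,-3.9,0],"delta_rot":[0,0,0],"jaw":0},{"xyz":[3.6,-3.9,0],"delta_rot":[0,0,0],"jaw":0},{"xyz":[3.6,-3.9,0],"delta_rot":[0,0,0],"jaw":0},{"xyz":[3.6,-3.9,0],"delta_rot":[0,0,0],"jaw":0}]' 5
python3 -m crank '[{"xyz":[3.6,-3.9,0],"delta_rot":[0,0,0],"jaw":0},{"xyz":[3.6,-3.9,0],"delta_rot":[0,0,0],"jaw":0},{"xyz":[3.6,-3.9,0],"delta_rot":[0,0,0],"jaw":0},{"xyz":[3.6,-3.9,0],"delta_rot":[0,0,0],"jaw":0},{"xyz":[3.6,-3.9,0],"delta_rot":[0,0,0],"jaw":0},{"xyz":[3.6,-3.9,0],"delta_rot":[0,0,0],"jaw":0},{"xyz":[3.6,-3.9,0],"delta_rot":[0,0,0],"jaw":0},{"xyz":[0,0,0],"delta_rot":[0,0,0],"jaw":0}]'
```

```text
time: 1.1
tool_pos: [0.2808, -0.2807, 0.3553]
ee_rot: [-0.0, 0.988, 0.156, -0.0]
wrist_force: [0.0, -0.0, 0.3]
finger_gap: 0.185
grip_force: 0.0
time: 2.1
tool_pos: [0.4367, 0.0573, 0.3546]
ee_rot: [-0.0, 0.987, 0.158, -0.001]
wrist_force: [0.2, 0.0, 0.1]
finger_gap: 0.006
grip_force: 0.0
```

```bash
python3 -m crank '[{"xyz":[3,-3.3,0],"delta_rot":[0,0,0],"jaw":0},{"xyz":[3,-3.3,0],"delta_rot":[0,0,0],"jaw":0},{"xyz":[3,-3.3,0],"delta_rot":[0,0,0],"jaw":0},{"xyz":[3,-3.3,0],"delta_rot":[0,0,0],"jaw":0},{"xyz":[3,-3.3,0],"delta_rot":[0,0,0],"jaw":0},{"xyz":[0,0,4],"delta_rot":[0,0,0],"jaw":0},{"xyz":[0,0,4],"delta_rot":[0,0,0],"jaw":0},{"xyz":[0,0,0],"delta_rot":[0,0,0],"jaw":0}]'
python3 - <<'E'
from h import *
_,d=grab('scene','s1'); a=cv2.imread('pics/s1.png')[60:200,280:440];cv2.imwrite('pics/c1.png',cv2.resize(a,(640,560),interpolation=2))
c=arm.calibration('scene');o=arm.get_obs();x=c['camera_from_world']@np.r_[o['tool_pos'],1];print(o['tool_pos'],c['fx']*x[0]/x[2]+c['cx'],c['fy']*x[1]/x[2]+c['cy'])
E
```

```text
time: 3.1
tool_pos: [0.5275, 0.2568, 0.2731]
ee_rot: [0.001, 0.988, 0.155, -0.003]
wrist_force: [-0.2, -0.4, 0.7]
finger_gap: 0.004
grip_force: 0.0
[0.52824198 0.25718328 0.2757454 ] 368.8998593669026 129.4913360251941
```

View pics/c1.png

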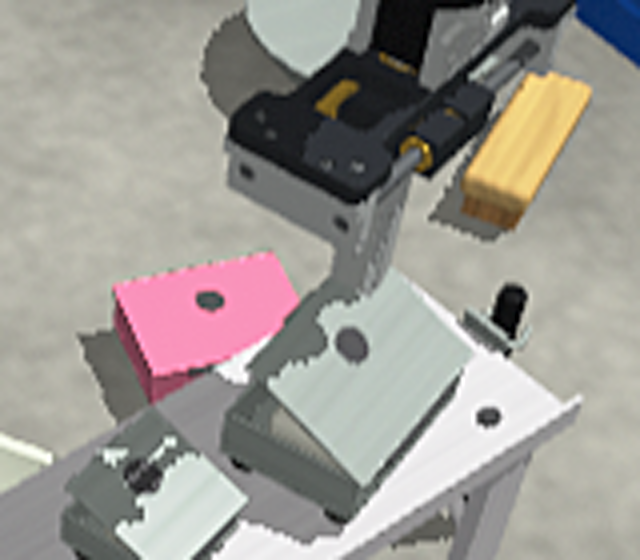

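The fingertip, at about (370,132), is vertically above the lid's spot at (368,146). It lines up, so I descend slowly.

```bash
python3 -m crank '[{"xyz":[0,0,1],"delta_rot":[0,0,0],"jaw":0},{"xyz":[0,0,1],"delta_rot":[0,0,0],"jaw":0},{"xyz":[0,0,1],"delta_rot":[0,0,0],"jaw":0},{"xyz":[0,0,0.5],"delta_rot":[0,0,0],"jaw":0},{"xyz":[0,0,0.3],"delta_rot":[0,0,0],"jaw":0},{"xyz":[0,0,0.3],"delta_rot":[0,0,0],"jaw":0},{"xyz":[0,0,0],"delta_rot":[0,0,0],"jaw":0}]'
python3 -m crank '[{"xyz":[-0.05,0,0.3],"delta_rot":[0,0,0],"jaw":0},{"xyz":[-0.05,0,0.3],"delta_rot":[0,0,0],"jaw":0},{"xyz":[-0.05,0,0.3],"delta_rot":[0,0,0],"jaw":0},{"xyz":[-0.05,0,0.3],"delta_rot":[0,0,0],"jaw":0},{"xyz":[0,0,0],"delta_rot":[0,0,0],"jaw":0}]'
```

```text
time: 4.03
tool_pos: [0.5282, 0.2581, 0.2344]
ee_rot: [0.0, 0.988, 0.156, 0.0]
wrist_force: [-0.4, -0.0, 0.2]
finger_gap: 0.004
grip_force: 0.1
time: 4.65
tool_pos: [0.5262, 0.2574, 0.2222]
ee_rot: [0.0, 0.988, 0.156, -0.0]
wrist_force: [-0.2, -0.8, -1.2]
finger_gap: -0.001
grip_force: 0.0
```

```bash
python3 -m crank '[{"xyz":[-0.04,0,0.3],"delta_rot":[0,0,0],"jaw":0},{"xyz":[-0.04,0,0.3],"delta_rot":[0,0,0],"jaw":0},{"xyz":[-0.03,0,0.2],"delta_rot":[0,0,0],"jaw":0},{"xyz":[0,0,0],"delta_rot":[0,0,0],"jaw":0}]'
python3 -m crank '[{"xyz":[0,0,0.2],"delta_rot":[0,0,0],"jaw":0},{"xyz":[0,0,0.1],"delta_rot":[0,0,0],"jaw":0},{"xyz":[0,0,0],"delta_rot":[0,0,0],"jaw":0}]'
python3 -m crank '[{"xyz":[0,0,0.2],"delta_rot":[0,0,0],"jaw":0},{"xyz":[0,0,0],"delta_rot":[0,0,0],"jaw":0}]'
```

```text
time: 5.15
tool_pos: [0.5252, 0.2571, 0.2142]
ee_rot: [0.0, 0.988, 0.156, -0.0]
wrist_force: [0.1, 0.4, -0.2]
finger_gap: 0.001
grip_force: 0.0
time: 5.52
tool_pos: [0.5252, 0.2571, 0.2113]
ee_rot: [0.0, 0.988, 0.156, -0.0]
wrist_force: [-0.8, -0.5, 0.1]
finger_gap: 0.004
grip_force: 0.0
time: 5.78
tool_pos: [0.5252, 0.2571, 0.2093]
ee_rot: [0.0, 0.988, 0.156, -0.0]
wrist_force: [0.4, 0.3, -0.8]
finger_gap: 0.005
grip_force: 0.0
```

```bash
python3 - <<'E'
from h import *
_,d=grab('scene','s2'); a=cv2.imread('pics/s2.png')[60:200,280:440];cv2.imwrite('pics/c2.png',cv2.resize(a,(640,560),interpolation=2))
for u,v in [(350,148),(392,150),(369,174),(375,160)]:print(w('scene',d,u,v,0))
print(np.mean([(arm.grab_frame('scene'),arm.get_obs()['wrist_force'])[1] for _ in range(8)],0))
E
```

```text
[0.5012 0.2427 0.2071]
[0.5505 0.3149 0.2057]
[0.5769 0.2335 0.2054]
[0.5549 0.266  0.2073]
[ 0.08967446 -0.03667459  0.28546355]
```

View pics/c2.png

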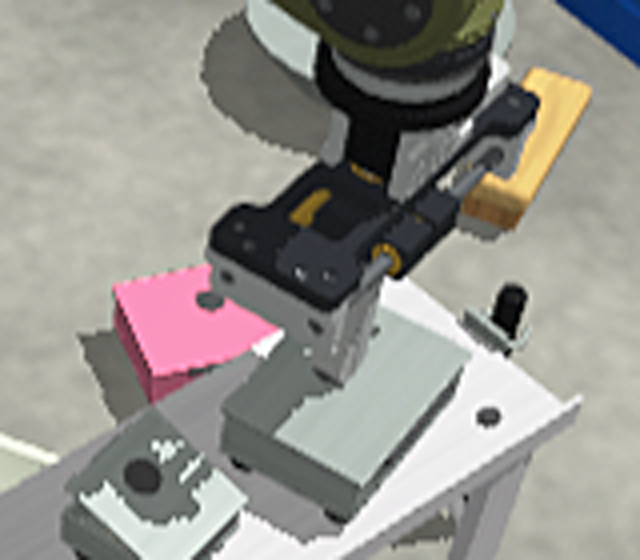

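The lid now lies almost flat, with its surface at z of about 0.206, and the tip at crop (333,380) is on the spot. I press on until the force shows the feet sinking.

```bash
python3 -m crank '[{"xyz":[0,0,0.2],"delta_rot":[0,0,0],"jaw":0},{"xyz":[0,0,0],"delta_rot":[0,0,0],"jaw":0}]'
python3 -m crank '[{"xyz":[0,0,0.15],"delta_rot":[0,0,0],"jaw":0},{"xyz":[0,0,0],"delta_rot":[0,0,0],"jaw":0}]'
python3 -m crank '[{"xyz":[0,0,0.15],"delta_rot":[0,0,0],"jaw":0},{"xyz":[0,0,0],"delta_rot":[0,0,0],"jaw":0}]'
```

```text
time: 6.48
tool_pos: [0.5253, 0.2571, 0.2075]
ee_rot: [-0.0, 0.988, 0.156, 0.0]
wrist_force: [-0.3, -0.5, 2.4]
finger_gap: 0.008
grip_force: 1.2
time: 6.72
tool_pos: [0.5253, 0.2571, 0.2062]
ee_rot: [-0.0, 0.988, 0.156, 0.0]
wrist_force: [-1.3, -0.4, 4.8]
finger_gap: 0.005
grip_force: 2.3
time: 6.98
tool_pos: [0.5254, 0.2571, 0.2048]
ee_rot: [-0.0, 0.988, 0.156, 0.0]
wrist_force: [-1.8, -0.6, 5.5]
finger_gap: 0.003
grip_force: 3.2
```

```bash
python3 -m crank '[{"xyz":[0,0,0.12],"delta_rot":[0,0,0],"jaw":0},{"xyz":[0,0,0],"delta_rot":[0,0,0],"jaw":0},{"xyz":[0,0,0],"delta_rot":[0,0,0],"jaw":0}]'
python3 -m crank '[{"xyz":[0,0,-0.3],"delta_rot":[0,0,0],"jaw":0},{"xyz":[0,0,-0.5],"delta_rot":[0,0,0],"jaw":0},{"xyz":[0,0,-2],"delta_rot":[0,0,0],"jaw":0},{"xyz":[0,0,-5],"delta_rot":[0,0,0],"jaw":0},{"xyz":[0,0,-5],"delta_rot":[0,0,0],"jaw":0},{"xyz":[-5,0,0],"delta_rot":[0,0,0],"jaw":0},{"xyz":[-5,0,0],"delta_rot":[0,0,0],"jaw":0},{"xyz":[0,0,0],"delta_rot":[0,0,0],"jaw":0}]'
python3 - <<'E'
from h import *
_,d=grab('scene','s3'); a=cv2.imread('pics/s3.png')[60:220,260:440];cv2.imwrite('pics/c3.png',cv2.resize(a,(675,600),interpolation=2))
for u,v in [(350,158),(385,150),(369,174),(365,140),(375,160)]:print(w('scene',d,u,v,0))
E
```

```text
time: 7.35
tool_pos: [0.5254, 0.2572, 0.2039]
ee_rot: [-0.0, 0.988, 0.156, 0.0]
wrist_force: [-2.0, -1.4, 7.8]
finger_gap: 0.004
grip_force: 3.9
time: 8.35
tool_pos: [0.4282, 0.2258, 0.332]
ee_rot: [-0.0, 0.988, 0.156, 0.001]
wrist_force: [0.1, -0.0, 0.3]
finger_gap: 0.007
grip_force: 0.0
[0.5227 0.2268 0.2057]
[0.5446 0.3004 0.2084]
[0.5782 0.232  0.2077]
[0.4968 0.2864 0.2035]
[0.5554 0.2654 0.2081]
```

View pics/c3.png

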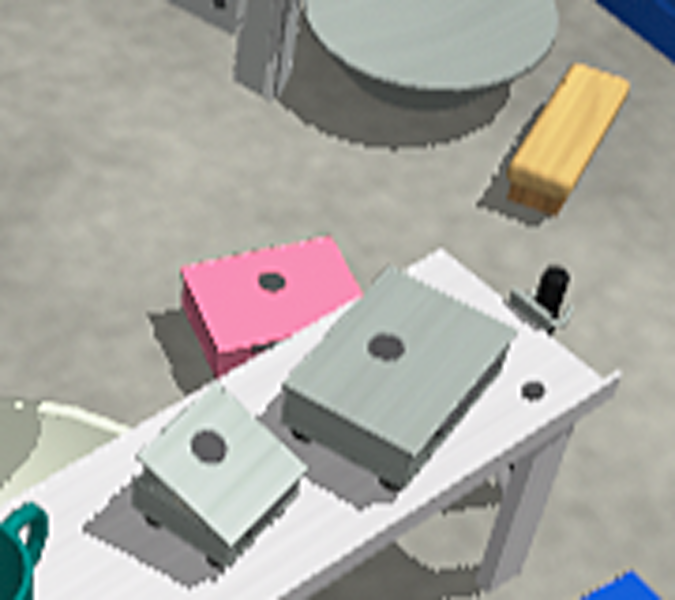

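The large lid lies flat and shut, with its spot at crop (386,347). The dish has not shifted, the small dish is still ajar, and the hand is clear.

```bash
python3 -c "
from bench import arm
print(arm.hand_in())"
```

```text
the job is handed in; nothing more can be done
None
```

I pressed the large soap dish's lid flat shut (about 8 N at most) and drew the hand clear; the last picture shows the dish in place and the small dish still ajar, and I handed the job in soon after 8.4 s.

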